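# Lay out the stacked stone blanks in their shaped trays

### The job

Take apart the stack of four stone blanks on the dark board and lay each one flat in the tray whose recess has its shape, squarely lined up with the recess. Set each stone down gently rather than dropping it in, and let none of them touch the gritty grey mat at any time.

Things in the scene. Friction and masses are not known exactly. Their poses are not given: they have to be found in the camera images.
- bar: Small light stone bar 60 x 20 mm (x, y), top of the stack at the start, lying across the disc, 80 g. 24 mm thick like all four blanks. Origin: centre of its underside; z up.
- disc: Round grey stone disc, 44 mm in diameter, second from the top, between bar and square, 100 g. 24 mm thick like all four blanks. Origin: centre of its underside; z up.
- square: Cream square stone blank 50 x 50 mm, third from the top, between disc and oblong, 165 g. 24 mm thick like all four blanks. Origin: centre of its underside; z up.
- oblong: Greenish oblong stone blank 100 x 56 mm (x, y), lowest of the stack, lying on a fixed dark wooden board 130 x 90 mm and 12 mm high, 370 g. 24 mm thick like all four blanks. Origin: centre of its underside; z up. The blanks lie loosely on one another, each turned and shifted a little; the whole stack with its board is 108 mm high. Masses of all blanks vary by about a quarter.
- bar_tray: Fixed pale wooden tray, 9 mm high; its dark felt-floored recess is 5 mm deep, so a blank lying in it has its underside 4 mm above the bench; 8 mm of room on every side of the blank. Origin: centre of the tray's underside, below the centre of the recess; z up. Outside 90 x 50 mm, small narrow recess 76 x 36 mm (x, y).
- disc_tray: Fixed pale wooden tray, 9 mm high; its dark felt-floored recess is 5 mm deep, so a blank lying in it has its underside 4 mm above the bench; 8 mm of room on every side of the blank. Origin: centre of the tray's underside, below the centre of the recess; z up. Outside 74 x 74 mm, round recess 60 mm in diameter.
- square_tray: Fixed pale wooden tray, 9 mm high; its dark felt-floored recess is 5 mm deep, so a blank lying in it has its underside 4 mm above the bench; 8 mm of room on every side of the blank. Origin: centre of the tray's underside, below the centre of the recess; z up. Outside 78 x 78 mm, square recess 66 x 66 mm.
- oblong_tray: Fixed pale wooden tray, 9 mm high; its dark felt-floored recess is 5 mm deep, so a blank lying in it has its underside 4 mm above the bench; 8 mm of room on every side of the blank. Origin: centre of the tray's underside, below the centre of the recess; z up. Outside 128 x 84 mm, large oblong recess 116 x 72 mm (x, y).
- mat: Gritty dark grey rubber mat, 500 x 800 mm (x, y), 2 mm thick, fixed on the bench; no blank may touch it. Trays and stack board stand in it, their undersides at bench height like its own. Files up to 15 mm high lie between the places; a low disc, a handpiece and a case 50 mm high lie at its far edge; taller things stand outside. Origin: centre of its underside.
There are look-alikes about, which are no part of the job. Leave any orange or purple look-alike of the bar_tray alone.

How it is judged (in metres and radians):
At the end, for the whole second after the job is handed in: Each blank lies released and at rest in the tray of its shape: flat (within 0.06 rad) on the recess floor (underside 2 to 6.5 mm above the tray's underside), centre within 12 mm of the tray's centre, and bar, oblong and square turned within 0.25 rad of the recess (horizontal distance between bar and bar_tray below 0.012 m and z of bar in the frame of bar_tray between 0.002 and 0.0065 m and angle between each of bar, disc, square, oblong's own z axis and vertical below 0.06 rad and linear speed of each of bar, disc, square, oblong below 0.02 m/s and angular speed of each of bar, disc, square, oblong below 0.1 rad/s and angle between the x axis of bar and the x axis of bar_tray, either way round below 0.25 rad and horizontal distance between disc and disc_tray below 0.012 m and z of disc in the frame of disc_tray between 0.002 and 0.0065 m and horizontal distance between square and square_tray below 0.012 m and z of square in the frame of square_tray between 0.002 and 0.0065 m and (angle between the x axis of square and the x axis of square_tray, either way round below 0.25 rad or angle between the x axis of square and the y axis of square_tray, either way round below 0.25 rad) and horizontal distance between oblong and oblong_tray below 0.012 m and z of oblong in the frame of oblong_tray between 0.002 and 0.0065 m and angle between the x axis of oblong and the x axis of oblong_tray, either way round below 0.25 rad); the robot touches nothing.
It fails at once if a blank touches the gritty mat (contact force between any of bar, disc, square, oblong and mat above 0.3 N).
It fails at once if a blank is dropped into its tray (arrives faster than 0.6 m/s) ((linear speed of bar above 0.6 m/s and horizontal distance between bar and bar_tray below 0.03 m and height (world z) of bar below 0.03 m) or (linear speed of disc above 0.6 m/s and horizontal distance between disc and disc_tray below 0.03 m and height (world z) of disc below 0.03 m) or (linear speed of square above 0.6 m/s and horizontal distance between square and square_tray below 0.03 m and height (world z) of square below 0.03 m) or (linear speed of oblong above 0.6 m/s and horizontal distance between oblong and oblong_tray below 0.03 m and height (world z) of oblong below 0.03 m)).
It also fails if it takes over 109 s, if anything falls off the work surface, if the arm or the gripper's body presses on something with over 40 N, if the wrist force passes 120 N, or if a joint passes its speed limit or range.

### The arm

A 6-joint arm with a two-finger parallel gripper is mounted at the origin on the work surface. World frame = base frame: x ahead of the robot, y to its left, z up, the work surface at z = 0. Lengths are in mm, angles in rad, forces in N, time in s.
With the tool pointing down it reaches from about 275 to 825 mm from the base axis. Payload 5.2 kg.
Tool frame: the origin (TCP) lies on the centre line of the jaws, within the pads' length; the fingertips stand 11 mm ahead of it and the grasp point (between the pads) lies 8 mm behind it; z points along the fingers, y is the line along which they close (so a half turn about z gives the same grasp; the last joint's range is limited). The gripper opens to 93 mm and grips with 3 to 60 N. Pads are 15 mm wide; open, the fingers measure 128 mm over their backs; the gripper's body (75 mm by 188 mm) begins 65 mm behind the grasp point.
Start: joints at [1.135, 0.259, 1.535, -0, 1.348, -0.203], TCP at [126.864, 535.173, 229.653] pointing down, gripper open.
Joint ranges: [-3.14, 3.14], [-0.91, 2.08], [0.19, 2.58], [-1.22, 4.36], [0.22, 2.71], [-3.12, 3.12]. Speed limits (rad/s): [2.57, 2.57, 3.14, 3.14, 3.14, 3.14].

### API

Orientations are given as [roll, pitch, yaw] about the fixed x, y, z axes, in that order (R = Rz(yaw) Ry(pitch) Rx(roll)).
In Python, from bench import manip gives the robot as it stands.
- The arm moves only by the tool move_arm, never from a script. Its argument "increments" is a list that holds one entry, the list of rows, each a list of 7 numbers: the closure, from 0 (fully open) to 1 (shut), then the shift along the tool's x, y, z in mm, then the turn, a rotation vector about the tool's x, y, z in rad. A call has 1 to 12 rows; each row is the pose to reach, as a shift and turn from the pose commanded when the call began, along the tool's axes at that moment; what a row does not reach only later rows make up. A row lasts 1/10 s, in which the tool goes at most 50 mm and 8.59 degrees, less where a joint would pass 70% of its speed; a pose out of reach is approached as far as the arm can. A call with a gripper value outside its range is refused whole. The fingers move at their own pace and stop on an object; the grip force is fixed at half the most. Time passes only in rows, so rows that repeat a pose let the fingers close. It gives the time, the measured TCP pose, the force, the opening and the grip force at its end, in the units of the state.
- manip.observe(): the state, without advancing time (a new reading comes with each control period).
- manip.camera(name): name is "scene" or "top" or "wrist"; returns the picture (480x640x3 uint8, blue, green, red); there is no depth.
- manip.get_calibration(name): a dict with "fov_y" (degrees; the focal length in pixels is half the picture's height over the tangent of half this angle, whatever the lens; pixels are square), "cx", "cy" (the principal point, pixels), "xyz" and "rotation" of the camera in the world. Camera axes: x right, y down, z forward; pixel columns grow to the right and rows downward; lengths in mm; the calibration is good to about 2 mm. A picture is of the moment at which its call begins: read the wrist's pose just before it. get_calibration takes no time and is no camera call; for the wrist camera it gives the pose at the moment of the call.
- manip.close_job(): hands the job in; it is judged then, once.
The state is a dict: "clock": time; "qpos": joint angles; "dq": joint speeds; "joint_torque": joint torques, N m; "ee_pos": TCP position; "tool_rot": TCP orientation; "force": force on the tool from outside, world axes, zero at the start; "moment": the same for the moment, N m; "gripper_width": opening from 0.0 (shut) to 1.0 (fully open); "grip_force": force on a finger pad.
Only numpy, scipy, OpenCV 4.12 (cv2) and the standard library are available. Lean on these libraries where they do the work, as an engineer would, in place of code of your own. Each camera call takes 0.05 s, during which the arm holds its last target. There are 200 camera calls.

## Working session

There is one attempt and no reset: what is moved stays moved. The work goes in short steps, Python scripts to look and compute and a tool call to move; the robot and the scene stay as the last step left them, time stands still between calls to the robot, and variables do not carry over. Pictures are saved under pics/ and viewed, at most 14 in all, crops included, and the job is handed in when it is done.

Besides the shell and the picture viewer there is one more tool, called after "Request:" by a JSON object that holds its "api" and its "payload". move_arm: Moves the arm, as the interface text tells. Its arguments: {"type":"object","properties":{"increments":{"type":"array","items":{"type":"array","items":{"type":"array","items":{"type":"number"}}}}},"required":["increments"]}

```bash
mkdir -p pics; ls
python3 - <<'E'
from bench import manip
import cv2
print(manip.observe())
for n in ("scene","top","wrist"):
    print(n,manip.get_calibration(n))
    cv2.imwrite(f"pics/{n}0.png",manip.camera(n))
E
```

```text
pics
{'clock': 0.0, 'qpos': array([ 1.13520372e+00,  2.59351110e-01,  1.53606686e+00,  9.48251296e-06,
        1.34799165e+00, -2.02806222e-01]), 'dq': array([-0.00045954,  0.00096478,  0.00050219,  0.00035823,  0.00047127,
       -0.00045394]), 'joint_torque': array([ 3.00408965e-04, -4.37311506e+01, -2.84006292e+01,  7.18187657e-02,
        4.13510681e-02, -1.81544328e-04]), 'ee_pos': array([126.63327463, 534.69077629, 228.81983444]), 'tool_rot': array([-3.13981478e+00, -3.75027102e-04,  2.90880383e+00]), 'force': array([-0.82137192, -0.88888436,  0.4876218 ]), 'moment': array([ 0.01995583, -0.01085112, -0.05060725]), 'grip_force': 0.0, 'gripper_width': 1.0007421919221735}
scene {'fov_y': 54.14507258086826, 'cx': 309.86300417288953, 'cy': 244.31934089342937, 'xyz': array([1035.76893327, -430.41294452,  677.81834426]), 'rotation': array([-2.27440117,  0.00696363,  1.01489238])}
top {'fov_y': 57.09430865065632, 'cx': 320.5240880679403, 'cy': 246.90613414698524, 'xyz': array([ 288.10892993,  -61.6558208 , 1223.42415156]), 'rotation': array([-3.02898607,  0.01000152, -1.54954753])}
wrist {'fov_y': 69.63117145880382, 'cx': 321.4674674685359, 'cy': 244.36345934420314, 'xyz': array([ 54.2939337 , 553.41036573, 383.49507724]), 'rotation': array([2.87094672e+00, 1.04801535e-03, 1.33884102e+00])}
```

View pics/top0.png

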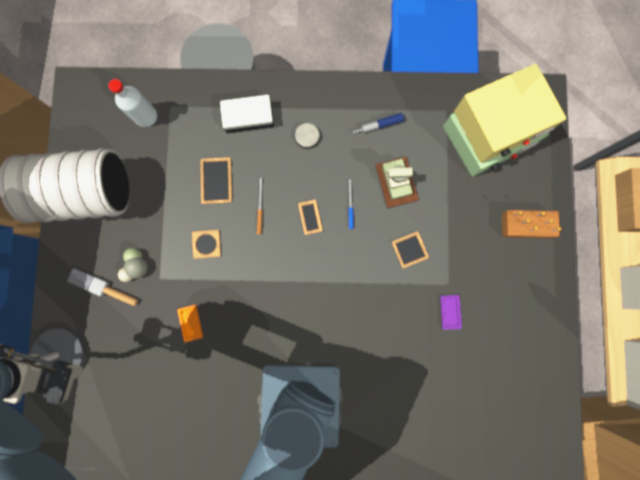

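View pics/scene0.png

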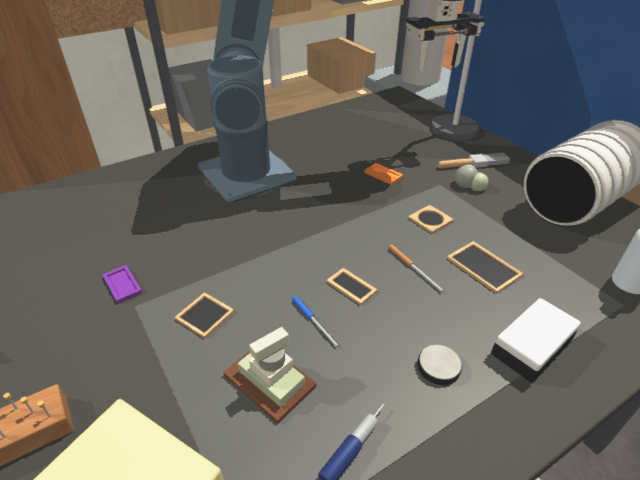

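The top view shows the stack at about (397,180). The trays are oblong (216,180), disc (207,244), bar (310,216) and square (410,250). In the scene view the stack is at (270,365) and the trays are at (484,266), (431,218), (352,286) and (204,315). The orange and purple look-alikes lie off the mat.

```bash
cat > h.py <<'E'
import numpy as np, cv2
from scipy.spatial.transform import Rotation as R
from bench import manip
def cam(c):
    f=240/np.tan(np.radians(c["fov_y"]/2))
    return f,c["cx"],c["cy"],np.array(c["xyz"]),R.from_euler("xyz",c["rotation"])
def rays(c,uv):
    f,cx,cy,o,r=cam(c); uv=np.atleast_2d(uv).astype(float)
    return o,r.apply(np.c_[(uv[:,0]-cx)/f,(uv[:,1]-cy)/f,np.ones(len(uv))])
def plane(c,uv,z):
    o,d=rays(c,uv); return o+d*((z-o[2])/d[:,2])[:,None]
def pix(c,p):
    f,cx,cy,o,r=cam(c); q=r.inv().apply(np.atleast_2d(p)-o); return q[:,:2]/q[:,2:]*f+[cx,cy]
def tri(c1,u1,c2,u2):
    (o1,d1),(o2,d2)=rays(c1,u1),rays(c2,u2); d1,d2=d1[0],d2[0]
    s=np.linalg.lstsq(np.c_[d1,-d2],o2-o1,rcond=None)[0]
    a,b=o1+s[0]*d1,o2+s[1]*d2; return (a+b)/2,np.linalg.norm(a-b)
def blob(mask,near):
    cs,_=cv2.findContours(mask.astype(np.uint8)*255,cv2.RETR_EXTERNAL,cv2.CHAIN_APPROX_NONE)
    cs=[c[:,0].astype(float) for c in cs if cv2.contourArea(c)>60]
    return min(cs,key=lambda c:np.hypot(*(c.mean(0)-near)))
def rect(c,contour,z):
    p=plane(c,contour,z)[:,:2].astype(np.float32)
    (x,y),(w,h),a=cv2.minAreaRect(p)
    if w<h: w,h,a=h,w,a+90
    return np.round([x,y,w,h,(a+90)%180-90],1)   # centre, long, short, angle of long side (deg)
E
python3 - <<'E'
from h import *
T,S=(manip.get_calibration(n) for n in("top","scene"))
it,isc=cv2.imread("pics/top0.png"),cv2.imread("pics/scene0.png")
pts={"oblong":((216,180),(484,266)),"disc":((207,244),(431,218)),"bar":((310,216),(352,286)),"square":((410,250),(204,315))}
def wood(i):
    h=cv2.cvtColor(i,cv2.COLOR_BGR2HSV); return (h[...,0]>6)&(h[...,0]<25)&(h[...,1]>85)&(h[...,2]>110)
for n,(a,b) in pts.items():
    print(n, it[a[1],a[0]])
    ca,cb=blob(wood(it),a),blob(wood(isc),b)
    ma,mb=[cv2.moments(c.astype(np.float32)) for c in(ca,cb)]
    ua,ub=[(m["m10"]/m["m00"],m["m01"]/m["m00"]) for m in(ma,mb)]
    print(" top",rect(T,ca,9),"scene",rect(S,cb,9),"tri",*[np.round(v,1) for v in tri(T,ua,S,ub)])
cv2.imwrite("pics/c1.png",np.hstack([cv2.resize(it[140:220,360:440],(400,400),interpolation=cv2.INTER_CUBIC),cv2.resize(isc[320:420,220:320],(400,400),interpolation=cv2.INTER_CUBIC)]))
print("stack approx",tri(T,(399,174),S,(270,345)))
E
```

```text
oblong [83 82 81]
 top [609.6 254.1 132.1  87.9   3. ] scene [614.5 251.9 129.5  91.1   3.8] tri [6.127e+02 2.575e+02 5.000e-01] 4.1
disc [94 95 93]
 top [428.1 272.3  78.2  76.5 -83.6] scene [434.2 270.8  81.3  77.1 -84. ] tri [429.4 275.2   2.7] 2.7
bar [82 82 79]
 top [509.6 -14.9  93.5  53.8  13.6] scene [514.7 -15.6  92.2  55.   13.5] tri [511.2 -13.4   3. ] 3.2
square [81 80 78]
 top [ 423.7 -293.4   82.7   80.9  -67.1] scene [ 428.9 -292.8   81.6   81.2   22.9] tri [ 424.5 -293.5    2.8] 2.3
stack approx (array([ 614.40388572, -248.44691418,   88.25486082]), np.float64(3.7798917465002813))
```

View pics/c1.png

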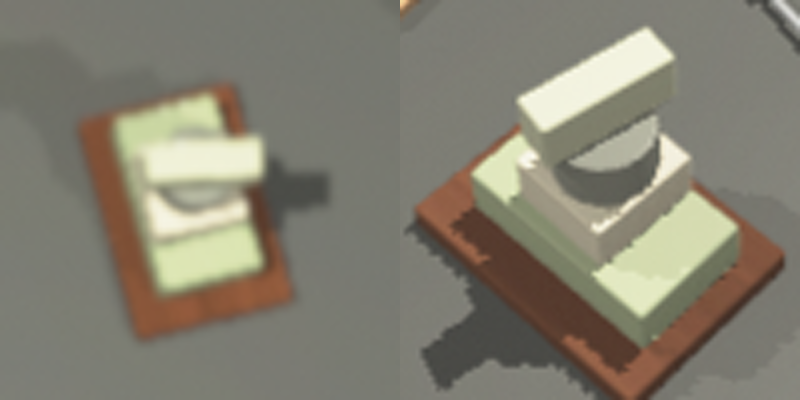

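The trays agree between the two views to about 5 mm, with tri heights near the expected 9 mm tops. I'll refine them with the wrist camera on the way over.

```bash
cat >> h.py <<'E'
def go(x,y,z,yaw):
    s=manip.observe(); r=R.from_euler("xyz",s["tool_rot"])
    t=R.from_euler("xyz",[np.pi,0,yaw])
    d=r.inv().apply(np.array([x,y,z])-s["ee_pos"]); w=(r.inv()*t).as_rotvec()
    print("t",round(s["clock"],1),"at",np.round(s["ee_pos"],1),"yaw",round(s["tool_rot"][2],3),"->",np.round(d,1),np.round(w,3),"rows>=",int(np.ceil(max(np.linalg.norm(d)/50,np.linalg.norm(w)/.15))))
def snap(name):
    c=manip.get_calibration("wrist"); i=manip.camera("wrist"); cv2.imwrite(f"pics/{name}.png",i)
    import pickle; pickle.dump(c,open(f"pics/{name}.pkl","wb")); return c,i
E
python3 -c "
from h import *
go(480,250,300,2.1)"
```

```text
t 0.1 at [126.7 534.8 229. ] yaw 2.909 -> [-409.5 -195.7  -70.8] [-0.001  0.     0.809] rows>= 10
```

Request:
{"api": "move_arm", "payload": {"increments": [[[0, -410, -196, -71, 0, 0, 0.81], [0, -410, -196, -71, 0, 0, 0.81], [0, -410, -196, -71, 0, 0, 0.81], [0, -410, -196, -71, 0, 0, 0.81], [0, -410, -196, -71, 0, 0, 0.81], [0, -410, -196, -71, 0, 0, 0.81], [0, -410, -196, -71, 0, 0, 0.81], [0, -410, -196, -71, 0, 0, 0.81], [0, -410, -196, -71, 0, 0, 0.81], [0, -410, -196, -71, 0, 0, 0.81], [0, -410, -196, -71, 0, 0, 0.81], [0, -410, -196, -71, 0, 0, 0.81]]]}}

```text
clock: 1.35
ee_pos: [479.5, 250.5, 300.1]
tool_rot: [-3.14, -0.001, 2.099]
force: [-0.1, 0.9, -0.1]
gripper_width: 0.999
grip_force: 0.0
```

```bash
python3 -c "
from h import *
snap('w1'); go(520,-30,280,1.6)"
```

```text
t 1.4 at [479.2 250.8 300.2] yaw 2.1 -> [-263.1 -106.5   20.1] [-0.001 -0.001  0.5  ] rows>= 6
```

View pics/w1.png

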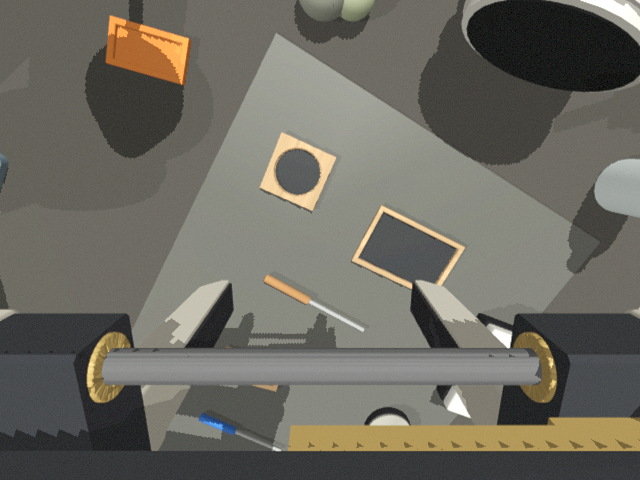

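The wrist view shows the disc tray recess at (297,172) and the oblong tray recess at (408,247). The gripper covers everything below about row 290, so whatever I look at must lie towards tool +x. For the next look, the bar tray needs to be on the +x side.

```bash
cat >> h.py <<'E'
def felt(c,i,near,z=9):
    h=cv2.cvtColor(i,cv2.COLOR_BGR2HSV)
    w=((h[...,0]>6)&(h[...,0]<25)&(h[...,1]>70)&(h[...,2]>110))
    o=blob(w,near); m=np.zeros(w.shape,np.uint8); cv2.fillPoly(m,[o.astype(np.int32)],1)
    ins=blob((m>0)&~cv2.morphologyEx(w.astype(np.uint8),cv2.MORPH_CLOSE,np.ones((3,3))).astype(bool),near)
    return o,rect(c,o,z),rect(c,ins,z)
E
python3 - <<'E'
from h import *
import pickle
c=pickle.load(open("pics/w1.pkl","rb")); i=cv2.imread("pics/w1.png")
for n in((297,172),(408,247)):
    print(*felt(c,i,n)[1:])
# top tray aims
go(520,-110,280,1.6)
E
```

```text
[429.6 275.4  75.   74.4 -83.9] [429.1 276.3  55.5  55.4  74.9]Traceback (most recent call last):
  File "<stdin>", line 5, in <module>
  File "h.py", line 39, in felt
    ins=blob((m>0)&~cv2.morphologyEx(w.astype(np.uint8),cv2.MORPH_CLOSE,np.ones((3,3))).astype(bool),near)
  File "h.py", line 21, in blob
    return min(cs,key=lambda c:np.hypot(*(c.mean(0)-near)))
ValueError: min() iterable argument is empty
```

```bash
cat >> h.py <<'E'
def dark(c,i,near,vmax=75,z=9):
    v=cv2.cvtColor(i,cv2.COLOR_BGR2HSV)[...,2]; m=v<vmax
    n,l=cv2.connectedComponents(m.astype(np.uint8)); k=l[near[1],near[0]]
    return rect(c,blob(l==k,near),z), int(v[near[1],near[0]])
E
python3 - <<'E'
from h import *
import pickle
c=pickle.load(open("pics/w1.pkl","rb")); i=cv2.imread("pics/w1.png")
for n in((297,172),(408,247)):
    for z in (9,4): print(dark(c,i,n,z=z))
go(520,-110,280,1.6)
E
```

```text
(array([540.5, 195.7, 968.4, 628.6,  30.3]), 93)
(array([541.6, 194.3, 979.3, 635.6,  30.3]), 93)
(array([540.5, 195.7, 968.4, 628.6,  30.3]), 84)
(array([541.6, 194.3, 979.3, 635.6,  30.3]), 84)
t 1.4 at [479.2 250.8 300.2] yaw 2.1 -> [-332.1 -146.9   20.1] [-0.001 -0.001  0.5  ] rows>= 8
```

Run:
```python
from h import *
import pickle
c=pickle.load(open("pics/w1.pkl","rb")); i=cv2.imread("pics/w1.png")
for n in((297,172),(408,247)):
    for vm in (96,104): print(dark(c,i,n,vm),dark(c,i,n,vm,4))
```

```text
(array([429.3, 271.4,  53.8,  45.1,   0.9]), 93) (array([429.2, 270.9,  54.4,  45.6,   0.9]), 93)
(array([428.8, 276. ,  54.6,  54.5, -45.7]), 93) (array([428.6, 275.6,  55.2,  55.1, -45.7]), 93)
(array([ 590.3,   51.6, 1054.5,  444.1,   30.4]), 84) (array([ 592. ,   48.7, 1066.4,  449.1,   30.4]), 84)
(array([ 590.3,   51.6, 1054.5,  444.1,   30.4]), 84) (array([ 592. ,   48.7, 1066.4,  449.1,   30.4]), 84)
```

Request:
{"api": "move_arm", "payload": {"increments": [[[0, -332, -147, 20, 0, 0, 0.5], [0, -332, -147, 20, 0, 0, 0.5], [0, -332, -147, 20, 0, 0, 0.5], [0, -332, -147, 20, 0, 0, 0.5], [0, -332, -147, 20, 0, 0, 0.5], [0, -332, -147, 20, 0, 0, 0.5], [0, -332, -147, 20, 0, 0, 0.5], [0, -332, -147, 20, 0, 0, 0.5], [0, -332, -147, 20, 0, 0, 0.5], [0, -332, -147, 20, 0, 0, 0.5]]]}}

```text
clock: 2.4
ee_pos: [520.6, -108.9, 280.6]
tool_rot: [-3.141, -0.001, 1.6]
force: [-0.6, -0.4, 0.1]
gripper_width: 0.997
grip_force: 0.0
```

Run:
```python
from h import *
c,i=snap("w2")
T=manip.get_calibration("top"); print(pix(c,[[511,-15,9]]),pix(T,[[614,-248,108]]))
n=pix(c,[[511,-15,9]])[0]
print(*felt(c,i,n)[1:])
go(590,-330,260,1.7)
```

```text
[[315.99522172 132.53473909]] [[399.43586612 171.72738914]]
[510.7 -12.9  90.2  51.   13.6] [510.4 -12.6  74.   33.8  13.4]
t 2.5 at [ 520.7 -108.5  280.8] yaw 1.601 -> [-223.5   62.6   20.6] [ 0.    -0.001 -0.099] rows>= 5
```

The bar tray measures 90.2 x 51 mm (true 90 x 50), centred at (510.6, -12.8) and turned 13.5°. Next is the stack.

Request:
{"api": "move_arm", "payload": {"increments": [[[0, -223, 63, 0, 0, 0, -0.1], [0, -223, 63, 0, 0, 0, -0.1], [0, -223, 63, 0, 0, 0, -0.1], [0, -223, 63, 0, 0, 0, -0.1], [0, -223, 63, 0, 0, 0, -0.1], [0, -223, 63, 0, 0, 0, -0.1], [0, -223, 63, 0, 0, 0, -0.1]]]}}

```text
clock: 3.15
ee_pos: [590.7, -330.1, 280.2]
tool_rot: [-3.141, -0.002, 1.7]
force: [0.2, -0.5, 0.0]
gripper_width: 0.997
grip_force: 0.0
```

Run:
```python
from h import *
c,i=snap("w3")
print(pix(c,[[424,-293,9],[614,-248,108]]))
n=pix(c,[[424,-293,9]])[0]
try: print(*felt(c,i,n)[1:])
except Exception as e: print(e)
```

```text
[[188.2719134  163.71425437]
 [358.64605147 145.75513684]]
[ 425.4 -291.8   80.    79.2   22.9] [ 425.7 -292.    64.6   64.4  -67.9]
```

View pics/w3.png

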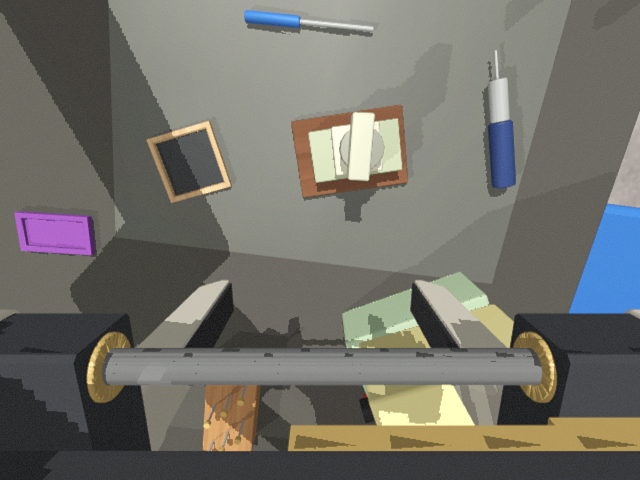

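The picture shows the bar at (362,147), lying over the disc (360,148), square (355,148) and oblong (355,152). The square tray is at (190,162) and measures 80 x 79 mm.

Run:
```python
from h import *
import pickle
c=pickle.load(open("pics/w3.pkl","rb")); i=cv2.imread("pics/w3.png")
h=cv2.cvtColor(i,cv2.COLOR_BGR2HSV)
for n,p in dict(bar=(362,130),bar2=(357,165),side=(362,177),disc=(346,145),disc2=(377,145),sq=(338,130),obl=(318,140),obl2=(393,150)).items(): print(n,h[p[1],p[0]],i[p[1],p[0]])
for vm in (215,225,232):
    print(vm,rect(c,blob(h[100:200,280:420,2]>vm,(82,47))+[280,100],108))
cv2.imwrite("pics/c2.png",cv2.resize(i[100:200,290:420],(780,600),interpolation=cv2.INTER_NEAREST))
```

```text
bar [ 32  26 252] [226 252 250]
bar2 [ 32  27 247] [221 247 245]
side [ 32  28 246] [219 246 244]
disc [ 33  22 210] [192 210 208]
disc2 [ 36  21 191] [175 191 188]
sq [ 30  16 255] [239 255 255]
obl [ 38  36 237] [204 237 228]
obl2 [ 37  39 217] [184 217 209]
215 [ 629.6 -246.9   57.8   48.   -82.5]
225 [ 615.8 -248.3   57.9   18.2  -85.7]
232 [ 615.8 -248.3   57.7   17.9  -85.6]
```

View pics/c2.png

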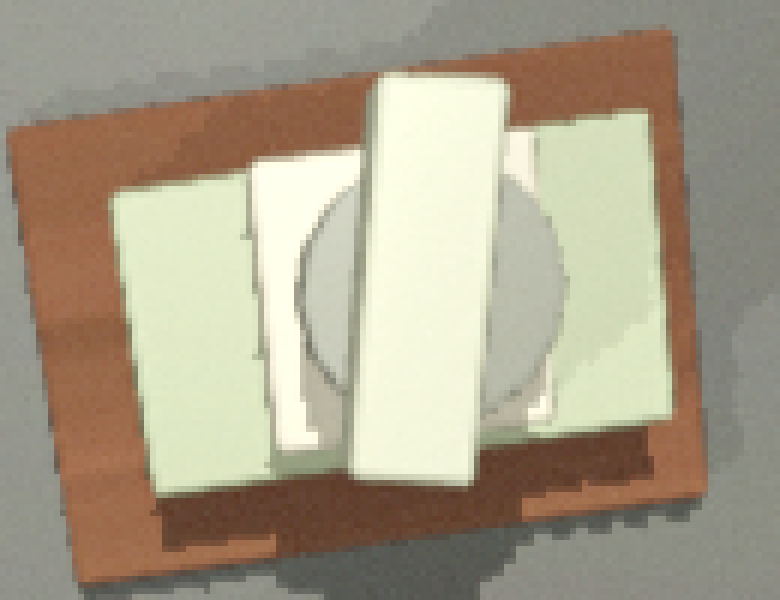

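Run:
```python
from h import *
import pickle
W=pickle.load(open("pics/w3.pkl","rb")); T,S=(manip.get_calibration(n) for n in("top","scene"))
u=pix(W,[[615.8,-248.3,108]])
print("bar top W+S",tri(W,u,S,[(269.4,340)]),"W+T",tri(W,u,T,[(400.9,172)]))
W2=pickle.load(open("pics/w2.pkl","rb")); u2=pix(W2,[[510.6,-12.8,9]])
print("bar tray W+S",tri(W2,u2,S,[tuple(pix(S,[[514.7,-15.6,9]])[0])]))
u3=pix(W,[[425.5,-291.9,9]])
print("sq tray W+S",tri(W,u3,S,[tuple(pix(S,[[428.9,-292.8,9]])[0])]))
go(615.8,-248.3,150,1.646)
```

```text
bar top W+S (array([ 616.4999263 , -247.85441317,  102.51530764]), np.float64(0.7010960360229892)) W+T (array([ 613.9458418 , -249.81838346,  111.24141573]), np.float64(4.171535452301959))
bar tray W+S (array([510.5715139 , -12.45853576,   3.78544262]), np.float64(0.22727980126080233))
sq tray W+S (array([ 423.75435749, -292.01483785,    3.62741159]), np.float64(0.7963374071881213))
t 3.2 at [ 590.6 -329.5  280.7] yaw 1.701 -> [ 77.1  35.6 130.8] [-0.    -0.001  0.055] rows>= 4
```

Heights: bar top minus tray top comes to 98.8 mm against an expected 99. The scene camera has a common bias of about -5 mm, so the 108 mm and 9 mm heights are confirmed.

Request:
{"api": "move_arm", "payload": {"increments": [[[0.4, 77, 36, 20, 0, 0, 0.055], [0.4, 77, 36, 50, 0, 0, 0.055], [0.4, 77, 36, 90, 0, 0, 0.055], [0.4, 77, 36, 131, 0, 0, 0.055], [0.4, 77, 36, 131, 0, 0, 0.055], [0.4, 77, 36, 131, 0, 0, 0.055], [0.4, 77, 36, 131, 0, 0, 0.055]]]}}

```text
clock: 3.9
ee_pos: [617.5, -251.3, 153.1]
tool_rot: [3.138, 0.003, 1.645]
force: [0.4, 0.0, 0.5]
gripper_width: 0.602
grip_force: 0.0
```

Run:
```python
from h import *
c,i=snap("w4"); h=cv2.cvtColor(i,cv2.COLOR_BGR2HSV)
print(pix(c,[[615.8,-248.3,108]]), manip.observe()["gripper_width"])
go(615.8,-248.3,103,1.646)
```

```text
[[318.7472667  271.13183653]] 0.601868535743251
t 4.0 at [ 617.5 -251.7  153.2] yaw 1.644 -> [ 3.7 -1.7 50.2] [ 0.004  0.003 -0.002] rows>= 2
```

View pics/w4.png

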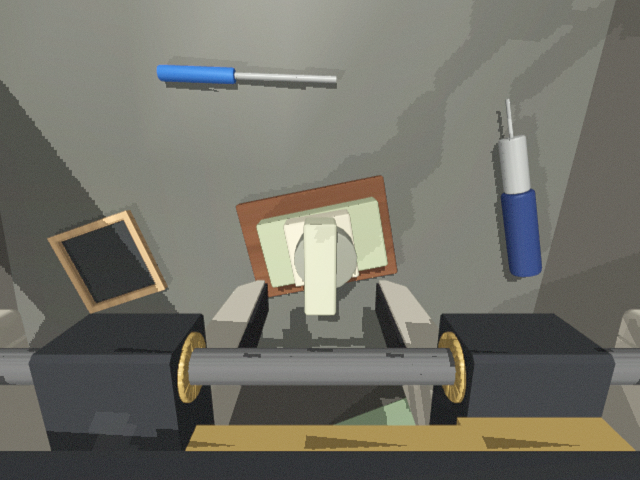

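Run:
```python
from h import *
for k in range(3):
    manip.camera("top"); s=manip.observe(); print(s["clock"],s["ee_pos"],s["tool_rot"],s["force"])
c=manip.get_calibration("wrist"); print(c["xyz"],c["rotation"])
```

```text
4.0 [ 617.33600043 -251.86770174  152.89315618] [3.13739462e+00 2.98853433e-03 1.64383926e+00] [-0.34676392  0.24049088  0.80331244]
4.05 [ 617.07379256 -251.87990601  152.41001315] [3.13798991e+00 2.53192027e-03 1.64359604e+00] [-0.15599421 -0.38162262  0.49603121]
4.1 [ 616.77917236 -251.84772067  151.88495904] [3.13870584e+00 2.05498677e-03 1.64347057e+00] [-0.19782247  0.49618262 -0.70251271]
[ 610.96967818 -175.9759698   306.29109957] [ 2.86833121e+00 -2.07583678e-03  7.35030709e-02]
```

The bar at (320,268) is centred between the open fingers. The arm is still settling slowly, so I'll descend with a correction and check again before closing.

Request:
{"api": "move_arm", "payload": {"increments": [[[0.4, 3.5, -1, 15, 0, 0, 0], [0.4, 3.5, -1, 30, 0, 0, 0], [0.4, 3.5, -1, 40, 0, 0, 0], [0.4, 3.5, -1, 48, 0, 0, 0], [0.4, 3.5, -1, 48, 0, 0, 0], [0.4, 3.5, -1, 48, 0, 0, 0], [0.4, 3.5, -1, 48, 0, 0, 0]]]}}

```text
clock: 4.8
ee_pos: [615.2, -248.1, 102.4]
tool_rot: [3.141, 0.001, 1.644]
force: [1.2, -0.2, -0.4]
gripper_width: 0.603
grip_force: 0.0
```

Run:
```python
from h import *
go(615.8,-248.3,103,1.646)
```

```text
t 4.8 at [ 615.2 -248.1  102.4] yaw 1.644 -> [-0.2  0.6 -0.6] [ 0.001  0.001 -0.002] rows>= 1
```

Request:
{"api": "move_arm", "payload": {"increments": [[[1, 0, 0.6, 0, 0, 0, 0], [1, 0, 0.6, 0, 0, 0, 0], [1, 0, 0.6, 0, 0, 0, 0], [1, 0, 0.6, 0, 0, 0, 0], [1, 0, 0.6, 0, 0, 0, 0], [1, 0, 0.6, 0, 0, 0, 0], [1, 0, 0.6, 0, 0, 0, 0], [1, 0, 0.6, 0, 0, 0, 0]]]}}

```text
clock: 5.6
ee_pos: [615.4, -247.7, 101.7]
tool_rot: [3.141, 0.0, 1.644]
force: [1.0, 0.4, 1.4]
gripper_width: 0.216
grip_force: 30.0
```

Gripped: 0.216 of 93 mm is 20.1 mm, the bar's width. Now lift and carry it.

Run:
```python
from h import *
go(510.6,-12.8,100,0.236)
```

```text
t 5.6 at [ 615.4 -247.7  101.7] yaw 1.644 -> [241.9 -87.4   1.7] [ 0.    -0.     1.408] rows>= 10
```

Request:
{"api": "move_arm", "payload": {"increments": [[[1, 0, 0, -10, 0, 0, 0], [1, 0, 0, -25, 0, 0, 0], [1, 0, 0, -40, 0, 0, 0], [1, 0, 0, -50, 0, 0, 0], [1, 0, 0, -50, 0, 0, 0], [1, 0, 0, -50, 0, 0, 0]]]}}

```text
clock: 6.2
ee_pos: [615.4, -247.7, 152.1]
tool_rot: [3.141, 0.0, 1.644]
force: [-0.3, 1.0, -0.8]
gripper_width: 0.209
grip_force: 30.0
```

Request:
{"api": "move_arm", "payload": {"increments": [[[1, 242, -87, 0, 0, 0, 1.41], [1, 242, -87, 0, 0, 0, 1.41], [1, 242, -87, 0, 0, 0, 1.41], [1, 242, -87, 0, 0, 0, 1.41], [1, 242, -87, 0, 0, 0, 1.41], [1, 242, -87, 0, 0, 0, 1.41], [1, 242, -87, 0, 0, 0, 1.41], [1, 242, -87, 0, 0, 0, 1.41], [1, 242, -87, 0, 0, 0, 1.41], [1, 242, -87, 0, 0, 0, 1.41], [1, 242, -87, 0, 0, 0, 1.41], [1, 242, -87, 0, 0, 0, 1.41]]]}}

```text
clock: 7.4
ee_pos: [510.5, -12.6, 151.2]
tool_rot: [-3.141, 0.001, 0.236]
force: [-0.3, -0.2, -1.3]
gripper_width: 0.215
grip_force: 30.0
```

Run:
```python
from h import *
snap("w5")
go(510.6,-12.8,40,0.236)
```

```text
t 7.5 at [510.6 -12.7 151.3] yaw 0.235 -> [1.000e-01 2.000e-01 1.113e+02] [-0.     0.001 -0.001] rows>= 3
```

View pics/w5.png

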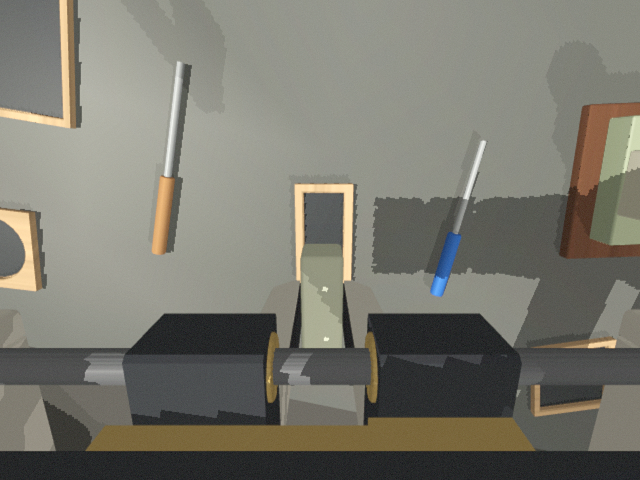

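The bar at (321,300) lines up with the tray, whose recess is at (323,220). Now lower it gently.

Request:
{"api": "move_arm", "payload": {"increments": [[[1, 0, 0, 25, 0, 0, 0], [1, 0, 0, 55, 0, 0, 0], [1, 0, 0, 85, 0, 0, 0], [1, 0, 0, 105, 0, 0, 0], [1, 0, 0, 117, 0, 0, 0], [1, 0, 0, 120, 0, 0, 0], [1, 0, 0, 120, 0, 0, 0], [1, 0, 0, 120, 0, 0, 0], [1, 0, 0, 120, 0, 0, 0]]]}}

```text
clock: 8.35
ee_pos: [511.8, -12.9, 32.8]
tool_rot: [3.141, -0.002, 0.234]
force: [0.1, -1.3, -0.5]
gripper_width: 0.217
grip_force: 30.0
```

Request:
{"api": "move_arm", "payload": {"increments": [[[1, -1, 0, 2, 0, 0, 0], [1, -1, 0, 4, 0, 0, 0], [1, -1, 0, 6, 0, 0, 0], [1, -1, 0, 7.5, 0, 0, 0], [1, -1, 0, 8.5, 0, 0, 0], [1, -1, 0, 9, 0, 0, 0], [1, -1, 0, 9.5, 0, 0, 0], [1, -1, 0, 9.5, 0, 0, 0], [1, -1, 0, 9.5, 0, 0, 0]]]}}

```text
clock: 9.25
ee_pos: [509.9, -12.9, 22.2]
tool_rot: [3.142, -0.0, 0.234]
force: [0.6, -0.2, -1.1]
gripper_width: 0.217
grip_force: 30.0
```

Request:
{"api": "move_arm", "payload": {"increments": [[[1, 0.5, 0, 0.4, 0, 0, 0], [1, 0.5, 0, 0.8, 0, 0, 0], [1, 0.5, 0, 1.1, 0, 0, 0], [1, 0.5, 0, 1.1, 0, 0, 0]]]}}

```text
clock: 9.65
ee_pos: [510.6, -12.8, 21.7]
tool_rot: [3.141, -0.0, 0.234]
force: [-2.2, 0.7, 5.0]
gripper_width: 0.21
grip_force: 30.0
```

Contact shows as +5 N, so the bar is on the felt. Release it a little and rise.

Request:
{"api": "move_arm", "payload": {"increments": [[[0.6, 0, 0, 0, 0, 0, 0], [0.6, 0, 0, 0, 0, 0, 0], [0.6, 0, 0, 0, 0, 0, 0], [0.6, 0, 0, -5, 0, 0, 0], [0.6, 0, 0, -20, 0, 0, 0], [0.6, 0, 0, -50, 0, 0, 0], [0.6, 0, 0, -100, 0, 0, 0], [0.5, 0, 0, -150, 0, 0, 0], [0.5, 0, 0, -200, 0, 0, 0]]]}}

```text
clock: 10.55
ee_pos: [509.9, -12.7, 223.3]
tool_rot: [-3.142, 0.0, 0.234]
force: [1.2, 0.3, -0.6]
gripper_width: 0.485
grip_force: 0.0
```

Run:
```python
from h import *
go(600,-330,260,1.7)
```

```text
t 10.6 at [509.9 -12.7 223.3] yaw 0.234 -> [ 14.2 329.6 -36.8] [-0.     0.    -1.466] rows>= 10
```

Request:
{"api": "move_arm", "payload": {"increments": [[[0.2, 14, 330, -37, 0, 0, -1.47], [0.2, 14, 330, -37, 0, 0, -1.47], [0.2, 14, 330, -37, 0, 0, -1.47], [0.2, 14, 330, -37, 0, 0, -1.47], [0.2, 14, 330, -37, 0, 0, -1.47], [0.2, 14, 330, -37, 0, 0, -1.47], [0.2, 14, 330, -37, 0, 0, -1.47], [0.2, 14, 330, -37, 0, 0, -1.47], [0.2, 14, 330, -37, 0, 0, -1.47], [0.2, 14, 330, -37, 0, 0, -1.47], [0.2, 14, 330, -37, 0, 0, -1.47], [0.2, 14, 330, -37, 0, 0, -1.47]]]}}

```text
clock: 11.75
ee_pos: [600.4, -330.5, 258.1]
tool_rot: [-3.142, -0.0, 1.7]
force: [0.5, 0.3, 0.7]
gripper_width: 0.798
grip_force: 0.0
```

Run:
```python
from h import *
c,i=snap("w6"); t=manip.camera("top")
p=pix(c,[[615,-248,84]])[0].astype(int); print(p)
a=cv2.resize(i[p[1]-50:p[1]+50,p[0]-60:p[0]+60],(480,400),interpolation=cv2.INTER_NEAREST)
q=pix(manip.get_calibration("top"),[[510.6,-12.8,9]])[0].astype(int)
b=cv2.resize(t[q[1]-40:q[1]+40,q[0]-30:q[0]+30],(300,400),interpolation=cv2.INTER_CUBIC)
cv2.imwrite("pics/c3.png",np.hstack([a,b]))
```

```text
[349 143]
```

View pics/c3.png

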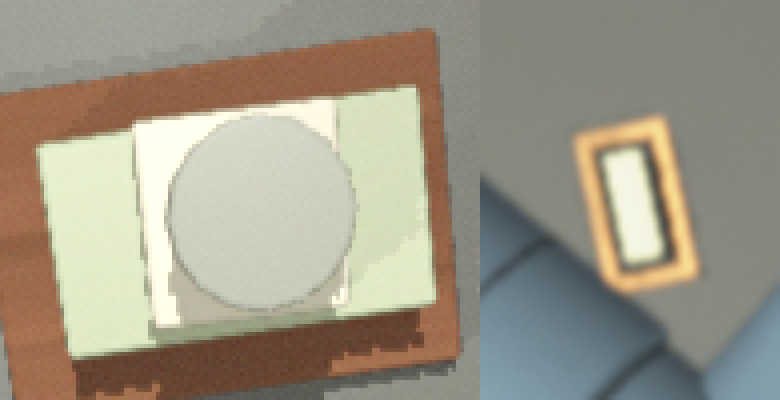

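The bar sits centred and aligned in its tray. The stack is intact, with the disc top at about (354,145) in the wrist frame.

Run:
```python
from h import *
import pickle
c=pickle.load(open("pics/w6.pkl","rb")); i=cv2.imread("pics/w6.png")
h=cv2.cvtColor(i,cv2.COLOR_BGR2HSV)[93:193,289:409]
print(h[52,65],h[52,38],h[70,52],h[74,64],h[50,20],h[40,38])
m=(abs(h[...,1].astype(int)-22)<8)&(h[...,2]>190)&(h[...,2]<228)
m=cv2.morphologyEx(m.astype(np.uint8),cv2.MORPH_OPEN,np.ones((5,5)))
b=blob(m>0,(65,52))+[289,93]
print(b.min(0),b.max(0))
w=plane(c,b,84)[:,:2].astype(np.float32); print("circle",cv2.minEnclosingCircle(w),"ell",cv2.fitEllipse(w))
# square and oblong corner clicks from the crop (4x)
for n,z,k in(("sq",60,[(134,122),(336,97),(349,300),(155,327)]),("ob",36,[(38,146),(417,87),(435,300),(70,357)])):
    P=plane(c,np.array(k)/4+[289,93],z); print(n,P[:,:2].mean(0).round(1),np.linalg.norm(P-np.roll(P,1,0),axis=1).round(1))
```

```text
[ 30  20 209] [ 30  17 255] [ 34  21 205] [ 32  20 204] [ 36  37 237] [ 30  15 255]
[332. 122.] [376. 168.]
circle ((619.6904296875, -248.86009216308594), 21.33430290222168) ell ((619.69482421875, -248.82275390625), (40.99814987182617, 41.39298629760742), 11.785685539245605)
sq [ 618.  -249.8] [49.  48.9 48.  48.9]
ob [ 619.1 -252.4] [54.6 98.5 54.  98.7]
```

Run:
```python
from h import *
go(619.7,-248.8,110,1.7)
```

```text
t 11.8 at [ 600.4 -330.4  258.2] yaw 1.701 -> [ 78.4  29.7 148.2] [-0.     0.     0.001] rows>= 4
```

Request:
{"api": "move_arm", "payload": {"increments": [[[0.2, 35, 15, 20, 0, 0, 0], [0.2, 78, 30, 50, 0, 0, 0], [0.2, 78, 30, 90, 0, 0, 0], [0.2, 78, 30, 125, 0, 0, 0], [0.2, 78, 30, 145, 0, 0, 0], [0.2, 78, 30, 148, 0, 0, 0], [0.2, 78, 30, 148, 0, 0, 0], [0.2, 78, 30, 148, 0, 0, 0], [0.2, 78, 30, 148, 0, 0, 0], [0.2, 78, 30, 148, 0, 0, 0]]]}}

```text
clock: 12.85
ee_pos: [620.5, -249.8, 111.6]
tool_rot: [3.14, 0.002, 1.703]
force: [0.1, -1.5, 0.6]
gripper_width: 0.799
grip_force: 0.0
```

Run:
```python
from h import *
go(619.7,-248.8,78,1.7)
```

```text
t 12.8 at [ 620.5 -249.8  111.6] yaw 1.703 -> [ 1.2 -0.7 33.6] [0.002 0.002 0.003] rows>= 1
```

Request:
{"api": "move_arm", "payload": {"increments": [[[0.2, 0.5, 0, 10, 0, 0, 0], [0.2, 0.5, 0, 20, 0, 0, 0], [0.2, 0.5, 0, 28, 0, 0, 0], [0.2, 0.5, 0, 32, 0, 0, 0], [0.2, 0.5, 0, 32, 0, 0, 0], [0.2, 0.5, 0, 32, 0, 0, 0], [0.2, 0.5, 0, 32, 0, 0, 0], [0.2, 0.5, 0, 32, 0, 0, 0]]]}}

```text
clock: 13.65
ee_pos: [620.1, -249.0, 78.5]
tool_rot: [3.141, 0.001, 1.704]
force: [0.5, -0.2, 0.1]
gripper_width: 0.802
grip_force: 0.0
```

Run:
```python
from h import *
go(619.7,-248.8,78,1.7)
```

```text
t 13.7 at [ 620.1 -249.    78.5] yaw 1.704 -> [ 0.2 -0.4  0.5] [0.001 0.001 0.004] rows>= 1
```

Request:
{"api": "move_arm", "payload": {"increments": [[[0.45, 0, -0.4, 0, 0, 0, 0], [0.5, 0, -0.4, 0, 0, 0, 0], [0.54, 0, -0.4, 0, 0, 0, 0], [0.7, 0, -0.4, 0, 0, 0, 0], [1, 0, -0.4, 0, 0, 0, 0], [1, 0, -0.4, 0, 0, 0, 0], [1, 0, -0.4, 0, 0, 0, 0], [1, 0, -0.4, 0, 0, 0, 0]]]}}

```text
clock: 14.45
ee_pos: [619.4, -248.9, 78.1]
tool_rot: [3.141, 0.0, 1.704]
force: [0.6, 0.6, 0.6]
gripper_width: 0.471
grip_force: 30.0
```

Run:
```python
from h import *
go(429.2,275.6,78,2.1)
```

```text
t 14.4 at [ 619.4 -248.9   78.1] yaw 1.704 -> [ 545.1 -119.     0. ] [ 0.     0.    -0.396] rows>= 12
```

Request:
{"api": "move_arm", "payload": {"increments": [[[1, 0, 0, -10, 0, 0, 0], [1, 0, 0, -25, 0, 0, 0], [1, 0, 0, -45, 0, 0, 0], [1, 0, 0, -60, 0, 0, 0], [1, 20, -4, -65, 0, 0, 0], [1, 55, -12, -70, 0, 0, -0.05], [1, 100, -22, -70, 0, 0, -0.1], [1, 150, -33, -70, 0, 0, -0.15], [1, 200, -44, -70, 0, 0, -0.2], [1, 250, -55, -70, 0, 0, -0.25], [1, 290, -63, -70, 0, 0, -0.25], [1, 320, -70, -70, 0, 0, -0.25]]]}}

```text
clock: 15.65
ee_pos: [506.6, 61.6, 149.7]
tool_rot: [3.14, 0.0, 1.955]
force: [-0.1, 0.1, -0.8]
gripper_width: 0.467
grip_force: 30.0
```

Run:
```python
from h import *
go(429.2,275.6,140,2.1)
```

```text
t 15.7 at [506.6  61.6 149.7] yaw 1.955 -> [227.4   8.5   9.6] [ 0.002  0.    -0.145] rows>= 5
```

Request:
{"api": "move_arm", "payload": {"increments": [[[1, 40, 1, 0, 0, 0, 0], [1, 90, 3, 0, 0, 0, -0.05], [1, 140, 5, 0, 0, 0, -0.1], [1, 185, 7, 4, 0, 0, -0.145], [1, 215, 8, 8, 0, 0, -0.145], [1, 227, 8.5, 10, 0, 0, -0.145], [1, 227, 8.5, 10, 0, 0, -0.145], [1, 227, 8.5, 10, 0, 0, -0.145], [1, 227, 8.5, 10, 0, 0, -0.145]]]}}

```text
clock: 16.55
ee_pos: [431.6, 271.6, 138.5]
tool_rot: [3.141, 0.001, 2.097]
force: [0.0, -0.5, -0.1]
gripper_width: 0.463
grip_force: 30.0
```

Run:
```python
from h import *
snap("w7")
go(429.2,275.6,32,2.1)
```

```text
t 16.6 at [431.5 271.5 138.4] yaw 2.097 -> [  4.7  -0.  106.4] [ 0.     0.    -0.003] rows>= 3
```

View pics/w7.png

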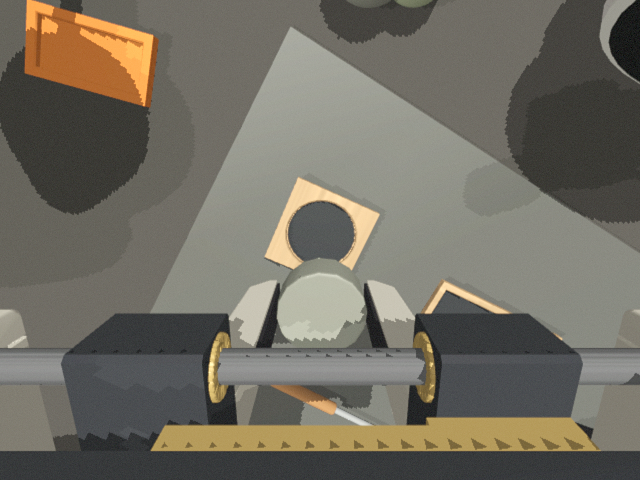

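The disc at (321,305) is in line with the tray's round recess at (321,232). Lower it.

Request:
{"api": "move_arm", "payload": {"increments": [[[1, 2, 0, 25, 0, 0, 0], [1, 4, 0, 55, 0, 0, 0], [1, 4.5, 0, 80, 0, 0, 0], [1, 4.5, 0, 97, 0, 0, 0], [1, 4.5, 0, 104, 0, 0, 0], [1, 4.5, 0, 107, 0, 0, 0], [1, 4.5, 0, 107, 0, 0, 0], [1, 4.5, 0, 107, 0, 0, 0], [1, 4.5, 0, 107, 0, 0, 0], [1, 4.5, 0, 107, 0, 0, 0]]]}}

```text
clock: 17.6
ee_pos: [428.8, 276.9, 31.7]
tool_rot: [3.14, 0.0, 2.099]
force: [0.1, 0.0, -1.4]
gripper_width: 0.467
grip_force: 30.0
```

Run:
```python
from h import *
import pickle
print(plane(pickle.load(open("pics/w7.pkl","rb")),(321,232),4))
go(429.2,275.8,22,2.1)
```

```text
[[428.66342637 277.16801024   4.        ]]
t 17.6 at [428.8 276.9  31.7] yaw 2.099 -> [-1.1 -0.2  9.7] [ 0.001  0.    -0.001] rows>= 1
```

Request:
{"api": "move_arm", "payload": {"increments": [[[1, 0, 0, 2, 0, 0, 0], [1, 0, 0, 4, 0, 0, 0], [1, 0, 0, 6, 0, 0, 0], [1, 0, 0, 7.5, 0, 0, 0], [1, 0, 0, 8.5, 0, 0, 0], [1, 0, 0, 9, 0, 0, 0], [1, 0, 0, 9.5, 0, 0, 0], [1, 0, 0, 9.7, 0, 0, 0], [1, 0, 0, 9.7, 0, 0, 0], [1, 0, 0, 9.7, 0, 0, 0]]]}}

```text
clock: 18.6
ee_pos: [428.2, 276.6, 22.0]
tool_rot: [-3.142, 0.0, 2.099]
force: [-2.2, -1.2, 7.3]
gripper_width: 0.467
grip_force: 30.0
```

Request:
{"api": "move_arm", "payload": {"increments": [[[0.35, 0, 0, 0, 0, 0, 0], [0.35, 0, 0, 0, 0, 0, 0], [0.35, 0, 0, 0, 0, 0, 0], [0.35, 0, 0, -5, 0, 0, 0], [0.35, 0, 0, -20, 0, 0, 0], [0.35, 0, 0, -50, 0, 0, 0], [0.35, 0, 0, -100, 0, 0, 0], [0.2, 0, 0, -150, 0, 0, 0], [0.2, 0, 0, -200, 0, 0, 0], [0.2, 0, 0, -220, 0, 0, 0]]]}}

```text
clock: 19.6
ee_pos: [430.2, 277.5, 247.1]
tool_rot: [3.133, 0.001, 2.099]
force: [-0.3, 0.1, 0.2]
gripper_width: 0.794
grip_force: 0.0
```

Run:
```python
from h import *
go(600,150,260,1.7)
```

```text
t 19.6 at [430.2 277.5 247.1] yaw 2.099 -> [-195.7   82.5  -11.9] [ 0.009 -0.     0.399] rows>= 5
```

Request:
{"api": "move_arm", "payload": {"increments": [[[0.2, -196, 82, -15, 0, 0, 0.4], [0.2, -196, 82, -15, 0, 0, 0.4], [0.2, -196, 82, -15, 0, 0, 0.4], [0.2, -196, 82, -15, 0, 0, 0.4], [0.2, -196, 82, -15, 0, 0, 0.4], [0.2, -196, 82, -15, 0, 0, 0.4], [0.2, -196, 82, -15, 0, 0, 0.4], [0.2, -196, 82, -15, 0, 0, 0.4]]]}}

```text
clock: 20.4
ee_pos: [596.5, 150.0, 256.5]
tool_rot: [-3.141, -0.001, 1.7]
force: [0.7, 0.1, 0.1]
gripper_width: 0.799
grip_force: 0.0
```

Run:
```python
from h import *
c,i=snap("w8"); n=pix(c,[[612,256,9],[429,276,28]]); print(n)
print(*felt(c,i,n[0])[1:])
h=cv2.cvtColor(i,cv2.COLOR_BGR2HSV); p=n[1].astype(int); print(h[p[1],p[0]])
m=(h[...,1]<35)&(h[...,2]>145)
m=cv2.morphologyEx(m.astype(np.uint8),cv2.MORPH_OPEN,np.ones((5,5)))
b=blob(m>0,n[1]); w=plane(c,b,28)[:,:2].astype(np.float32); print(cv2.minEnclosingCircle(w))
o,a1,a2=felt(c,i,n[1]); print(a1)
go(600,-330,260,1.7)
```

```text
[[348.15742363 122.87034722]
 [174.23299317  76.0666456 ]]
[611.  256.2 128.1  84.9   4.1] [610.7 256.4 113.4  69.6   4. ]
[ 30  23 187]
((429.4237976074219, 276.0146179199219), 21.26662254333496)
[429.7 274.9  74.9  74.9 -84. ]
t 20.4 at [596.6 150.1 256.6] yaw 1.701 -> [-476.5  -58.8   -3.5] [-0.    -0.     0.001] rows>= 10
```

The oblong tray is at (610.9, 256.3), turned 4.05°, with its size exact. The disc lies within 1.2 mm of its tray's centre. Back to the stack.

Request:
{"api": "move_arm", "payload": {"increments": [[[0.2, -476, -59, -3, 0, 0, 0], [0.2, -476, -59, -3, 0, 0, 0], [0.2, -476, -59, -3, 0, 0, 0], [0.2, -476, -59, -3, 0, 0, 0], [0.2, -476, -59, -3, 0, 0, 0], [0.2, -476, -59, -3, 0, 0, 0], [0.2, -476, -59, -3, 0, 0, 0], [0.2, -476, -59, -3, 0, 0, 0], [0.2, -476, -59, -3, 0, 0, 0], [0.2, -476, -59, -3, 0, 0, 0], [0.2, -476, -59, -3, 0, 0, 0], [0.2, -476, -59, -3, 0, 0, 0]]]}}

```text
clock: 21.65
ee_pos: [600.1, -330.0, 259.2]
tool_rot: [-3.141, -0.001, 1.699]
force: [0.7, 0.3, 0.9]
gripper_width: 0.8
grip_force: 0.0
```

Run:
```python
from h import *
c,i=snap("w9"); p=pix(c,[[618,-250,60]])[0].astype(int); o=p-[65,50]; print(o)
s=i[o[1]:o[1]+100,o[0]:o[0]+130]; h=cv2.cvtColor(s,cv2.COLOR_BGR2HSV)
print(h[50,65],h[50,28],h[50,100])
for sm in (22,26):
    m=(h[...,1]<sm)&(h[...,2]>200); m=cv2.morphologyEx(m.astype(np.uint8),cv2.MORPH_OPEN,np.ones((3,3)))
    print("sq",rect(c,blob(m>0,(65,50))+o,60))
m=cv2.morphologyEx(((h[...,1]>25)&(h[...,1]<60)&(h[...,0]>32)&(h[...,0]<50)&(h[...,2]>190)|(m>0)).astype(np.uint8),cv2.MORPH_OPEN,np.ones((3,3)))
print("ob",rect(c,blob(m>0,(65,50))+o,36))
cv2.imwrite("pics/c4.png",cv2.resize(s,(780,600),interpolation=cv2.INTER_NEAREST))
```

```text
[284  97]
[ 30  19 255] [ 36  36 237] [ 37  39 220]
sq [ 616.2 -245.3   46.4   38.2   13.9]
sq [ 617.3 -249.5   47.3   46.7  -75.8]
ob [ 619.1 -249.1   50.5   49.8  -75.8]
```

View pics/c4.png

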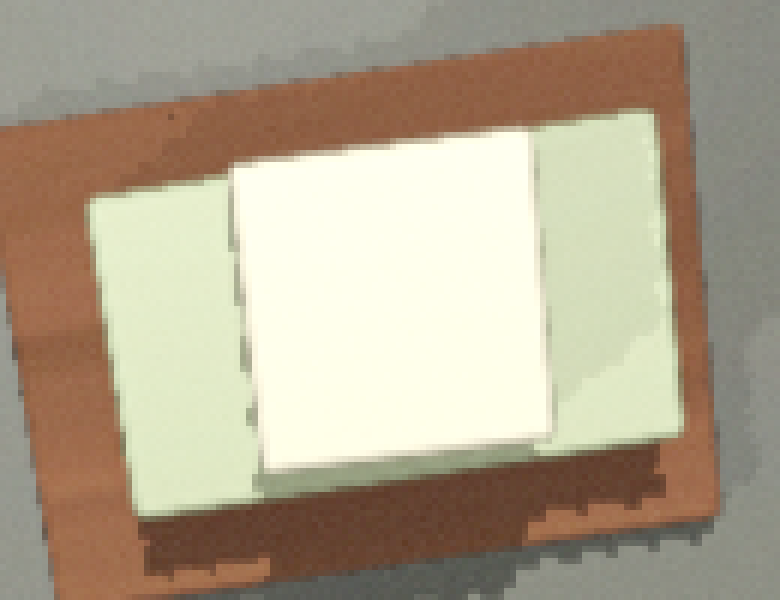

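The square's corners are at crop (232,165), (530,130), (550,438) and (262,470). The oblong's are at (88,200), (655,110), (682,435) and (135,517). Both are undisturbed.

Run:
```python
from h import *
import pickle
c=pickle.load(open("pics/w9.pkl","rb"))
for n,z,k in(("sq",60,[(232,165),(530,130),(550,438),(262,470)]),("ob",36,[(88,200),(655,110),(682,435),(135,517)])):
    P=plane(c,np.array(k)/6+[284,97],z)[:,:2]; d=P-np.roll(P,1,0)
    print(n,P.mean(0).round(1),np.linalg.norm(d,axis=1).round(1),np.degrees(np.arctan2(d[:,1],d[:,0])).round(1))
go(617.7,-249.8,100,1.819)
```

```text
sq [ 617.7 -250.3] [48.8 48.3 48.9 48.4] [ 103.4   13.7  -76.4 -166.4]
ob [ 619.1 -252.6] [54.9 98.6 55.1 98.9] [ 105.3   15.9  -74.4 -164.2]
t 21.7 at [ 600.3 -329.1  259.5] yaw 1.7 -> [ 76.3  27.4 159.6] [ 0.    -0.001 -0.119] rows>= 4
```

Request:
{"api": "move_arm", "payload": {"increments": [[[0.2, 35, 12, 20, 0, 0, -0.06], [0.2, 76, 27, 50, 0, 0, -0.11], [0.2, 76, 27, 90, 0, 0, -0.11], [0.2, 76, 27, 130, 0, 0, -0.11], [0.2, 76, 27, 155, 0, 0, -0.11], [0.2, 76, 27, 160, 0, 0, -0.11], [0.2, 76, 27, 160, 0, 0, -0.11], [0.2, 76, 27, 160, 0, 0, -0.11], [0.2, 76, 27, 160, 0, 0, -0.11], [0.2, 76, 27, 160, 0, 0, -0.11]]]}}

```text
clock: 22.7
ee_pos: [618.1, -252.6, 101.2]
tool_rot: [3.139, 0.002, 1.809]
force: [0.2, 0.2, 0.1]
gripper_width: 0.796
grip_force: 0.0
```

Run:
```python
from h import *
go(617.6,-250.1,54.5,1.812)
```

```text
t 22.7 at [ 618.1 -252.6  101.2] yaw 1.809 -> [ 2.7  0.  46.7] [ 0.002  0.002 -0.003] rows>= 1
```

Request:
{"api": "move_arm", "payload": {"increments": [[[0.2, 2, 0, 12, 0, 0, 0], [0.2, 2, 0, 25, 0, 0, 0], [0.2, 2, 0, 36, 0, 0, 0], [0.2, 2, 0, 43, 0, 0, 0], [0.2, 2, 0, 46, 0, 0, 0], [0.2, 2, 0, 46, 0, 0, 0], [0.2, 2, 0, 46, 0, 0, 0], [0.2, 2, 0, 46, 0, 0, 0], [0.2, 2, 0, 46, 0, 0, 0]]]}}

```text
clock: 23.6
ee_pos: [617.1, -250.4, 53.9]
tool_rot: [3.141, 0.001, 1.809]
force: [-0.1, 0.2, 0.2]
gripper_width: 0.802
grip_force: 0.0
```

Run:
```python
from h import *
go(617.6,-250.1,54.5,1.812)
```

```text
t 23.6 at [ 617.1 -250.4   53.9] yaw 1.809 -> [ 0.1  0.5 -0.6] [ 0.001  0.001 -0.003] rows>= 1
```

Request:
{"api": "move_arm", "payload": {"increments": [[[0.35, 0, 0.5, -0.5, 0, 0, 0], [0.42, 0, 0.5, -0.5, 0, 0, 0], [0.46, 0, 0.5, -0.5, 0, 0, 0], [0.6, 0, 0.5, -0.5, 0, 0, 0], [1, 0, 0.5, -0.5, 0, 0, 0], [1, 0, 0.5, -0.5, 0, 0, 0], [1, 0, 0.5, -0.5, 0, 0, 0], [1, 0, 0.5, -0.5, 0, 0, 0]]]}}

```text
clock: 24.4
ee_pos: [617.3, -250.1, 53.9]
tool_rot: [3.142, 0.0, 1.809]
force: [0.2, 0.3, 1.4]
gripper_width: 0.539
grip_force: 30.0
```

Run:
```python
from h import *
go(425.5,-291.9,110,1.97)
```

```text
t 24.4 at [ 617.3 -250.1   53.9] yaw 1.809 -> [   4.6 -196.3  -56.1] [ 0.     0.    -0.161] rows>= 5
```

Request:
{"api": "move_arm", "payload": {"increments": [[[1, 0, 0, -8, 0, 0, 0], [1, 0, 0, -20, 0, 0, 0], [1, 0, 0, -35, 0, 0, 0], [1, 0, 0, -50, 0, 0, 0], [1, 2, -20, -60, 0, 0, -0.03], [1, 3, -60, -65, 0, 0, -0.08], [1, 4, -105, -65, 0, 0, -0.12], [1, 4.5, -150, -65, 0, 0, -0.16], [1, 4.5, -185, -65, 0, 0, -0.16], [1, 4.5, -196, -65, 0, 0, -0.16], [1, 4.5, -196, -65, 0, 0, -0.16], [1, 4.5, -196, -65, 0, 0, -0.16]]]}}

```text
clock: 25.6
ee_pos: [427.0, -292.5, 119.9]
tool_rot: [3.14, 0.002, 1.968]
force: [-0.3, -0.2, -0.6]
gripper_width: 0.534
grip_force: 30.0
```

Run:
```python
from h import *
go(425.5,-291.9,32,1.97)
```

```text
t 25.6 at [ 427.  -292.5  119.9] yaw 1.968 -> [ 1.4 -1.3 87.9] [ 0.001  0.002 -0.002] rows>= 2
```

Request:
{"api": "move_arm", "payload": {"increments": [[[1, 0.5, -0.5, 20, 0, 0, 0], [1, 0.5, -0.5, 45, 0, 0, 0], [1, 0.5, -0.5, 67, 0, 0, 0], [1, 0.5, -0.5, 80, 0, 0, 0], [1, 0.5, -0.5, 86, 0, 0, 0], [1, 0.5, -0.5, 88, 0, 0, 0], [1, 0.5, -0.5, 88, 0, 0, 0], [1, 0.5, -0.5, 88, 0, 0, 0], [1, 0.5, -0.5, 88, 0, 0, 0], [1, 0.5, -0.5, 88, 0, 0, 0]]]}}

```text
clock: 26.6
ee_pos: [425.4, -292.0, 31.5]
tool_rot: [3.141, 0.001, 1.969]
force: [0.2, -0.3, -0.9]
gripper_width: 0.535
grip_force: 30.0
```

Run:
```python
from h import *
snap("w10")
go(425.5,-291.9,22,1.97)
```

```text
t 26.6 at [ 425.3 -291.9   31.3] yaw 1.969 -> [-0.1  0.2  9.3] [ 0.     0.001 -0.001] rows>= 1
```

View pics/w10.png

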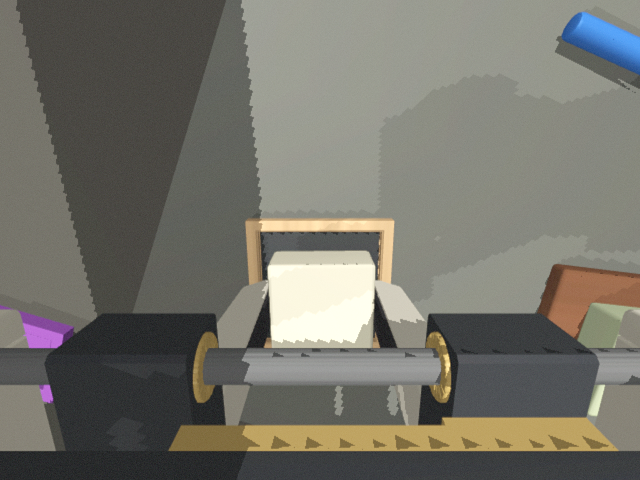

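The square is centred over its tray at (321,285) and parallel to it. Set it down.

Request:
{"api": "move_arm", "payload": {"increments": [[[1, 0, 0, 2, 0, 0, 0], [1, 0, 0, 4, 0, 0, 0], [1, 0, 0, 6, 0, 0, 0], [1, 0, 0, 7.5, 0, 0, 0], [1, 0, 0, 8.5, 0, 0, 0], [1, 0, 0, 9, 0, 0, 0], [1, 0, 0, 9.4, 0, 0, 0], [1, 0, 0, 9.6, 0, 0, 0], [1, 0, 0, 9.6, 0, 0, 0], [1, 0, 0, 9.6, 0, 0, 0]]]}}

```text
clock: 27.65
ee_pos: [425.0, -291.6, 21.9]
tool_rot: [-3.142, 0.0, 1.969]
force: [-2.3, 2.8, 5.8]
gripper_width: 0.54
grip_force: 30.0
```

Request:
{"api": "move_arm", "payload": {"increments": [[[0.25, 0, 0, 0, 0, 0, 0], [0.25, 0, 0, 0, 0, 0, 0], [0.25, 0, 0, 0, 0, 0, 0], [0.25, 0, 0, -5, 0, 0, 0], [0.25, 0, 0, -20, 0, 0, 0], [0.25, 0, 0, -50, 0, 0, 0], [0.1, 0, 0, -100, 0, 0, 0], [0.1, 0, 0, -150, 0, 0, 0], [0.1, 0, 0, -200, 0, 0, 0], [0.1, 0, 0, -220, 0, 0, 0]]]}}

```text
clock: 28.65
ee_pos: [426.5, -293.1, 247.1]
tool_rot: [3.139, 0.008, 1.969]
force: [0.6, -0.7, -1.1]
gripper_width: 0.896
grip_force: 0.0
```

Run:
```python
from h import *
go(600,-335,255,1.7)
```

```text
t 28.6 at [ 426.5 -293.1  247.1] yaw 1.969 -> [-106.   143.7   -6.6] [0.004 0.008 0.269] rows>= 4
```

Request:
{"api": "move_arm", "payload": {"increments": [[[0.1, -106, 144, -12, 0, 0, 0.27], [0.1, -106, 144, -12, 0, 0, 0.27], [0.1, -106, 144, -12, 0, 0, 0.27], [0.1, -106, 144, -12, 0, 0, 0.27], [0.1, -106, 144, -12, 0, 0, 0.27], [0.1, -106, 144, -12, 0, 0, 0.27], [0.1, -106, 144, -12, 0, 0, 0.27], [0.1, -106, 144, -12, 0, 0, 0.27]]]}}

```text
clock: 29.45
ee_pos: [597.9, -333.4, 253.8]
tool_rot: [-3.142, 0.0, 1.698]
force: [-0.1, -0.2, 0.0]
gripper_width: 0.896
grip_force: 0.0
```

Run:
```python
from h import *
c,i=snap("w11"); n=pix(c,[[619,-252,36],[425.5,-291.9,28]]); print(n)
h=cv2.cvtColor(i,cv2.COLOR_BGR2HSV)
p=n.astype(int); print(h[p[0,1],p[0,0]],h[p[1,1],p[1,0]])
m=(h[...,0]>28)&(h[...,0]<50)&(h[...,1]>20)&(h[...,2]>180)
print("ob",rect(c,blob(cv2.morphologyEx(m.astype(np.uint8),cv2.MORPH_OPEN,np.ones((3,3)))>0,n[0]),36))
m=(h[...,1]<45)&(h[...,2]>200)
print("sq",rect(c,blob(m,n[1]),28),felt(c,i,n[1])[1])
go(619,-252,90,1.847)
```

```text
[[351.70253726 146.09871694]
 [166.97121198 160.52614499]]
[ 37  38 231] [ 25  33 179]
ob [ 618.6 -252.2   98.7   54.8   16. ]
sq [ 437.9 -286.2   48.8   22.8  -66.5] [ 425.5 -291.8   80.1   79.1   22.9]
t 29.5 at [ 598.  -333.5  254. ] yaw 1.698 -> [ 78.2  31.2 163.9] [ 0.     0.    -0.149] rows>= 4
```

Run:
```python
from h import *
T=manip.get_calibration("top"); print("box ground",plane(T,[(446,125),(478,174),(565,125)],0)[:,:2].round(0).tolist(),"top at z150",plane(T,[(455,100),(497,152)],150)[:,:2].round(0).tolist())
go(618.8,-252.3,90,0.279)
```

```text
box ground [[786.0, -399.0], [643.0, -488.0], [792.0, -739.0]] top at z150 [[791.0, -381.0], [657.0, -484.0]]
t 29.5 at [ 598.  -333.5  254. ] yaw 1.698 -> [ 78.   30.9 163.9] [0.    0.    1.419] rows>= 10
```

Request:
{"api": "move_arm", "payload": {"increments": [[[0.1, 40, 16, 10, 0, 0, 0.05], [0.1, 78, 31, 40, 0, 0, 0.18], [0.1, 78, 31, 80, 0, 0, 0.32], [0.1, 78, 31, 110, 0, 0, 0.46], [0.1, 78, 31, 130, 0, 0, 0.6], [0.1, 78, 31, 145, 0, 0, 0.74], [0.1, 78, 31, 155, 0, 0, 0.88], [0.1, 78, 31, 160, 0, 0, 1.02], [0.1, 78, 31, 164, 0, 0, 1.16], [0.1, 78, 31, 164, 0, 0, 1.3], [0.1, 78, 31, 164, 0, 0, 1.42], [0.1, 78, 31, 164, 0, 0, 1.42]]]}}

```text
clock: 30.7
ee_pos: [619.3, -252.5, 89.9]
tool_rot: [3.141, -0.0, 0.277]
force: [1.2, 0.1, -0.6]
gripper_width: 0.897
grip_force: 0.0
```

Run:
```python
from h import *
manip.camera("top"); manip.camera("top"); manip.camera("top")
go(618.8,-252.3,30,0.279)
```

```text
t 30.9 at [ 619.5 -252.4   89.7] yaw 0.281 -> [-0.7 -0.3 59.7] [ 0.    -0.     0.002] rows>= 2
```

Request:
{"api": "move_arm", "payload": {"increments": [[[0.1, -0.5, 0, 15, 0, 0, 0], [0.1, -0.5, 0, 32, 0, 0, 0], [0.1, -0.5, 0, 46, 0, 0, 0], [0.1, -0.5, 0, 55, 0, 0, 0], [0.1, -0.5, 0, 59, 0, 0, 0], [0.1, -0.5, 0, 59, 0, 0, 0], [0.1, -0.5, 0, 59, 0, 0, 0], [0.1, -0.5, 0, 59, 0, 0, 0], [0.1, -0.5, 0, 59, 0, 0, 0]]]}}

```text
clock: 31.75
ee_pos: [619.7, -252.6, 31.0]
tool_rot: [3.141, -0.001, 0.279]
force: [-0.7, -0.3, -0.0]
gripper_width: 0.903
grip_force: 0.0
```

Run:
```python
from h import *
go(618.8,-252.3,30,0.279)
```

```text
t 31.8 at [ 619.7 -252.6   31. ] yaw 0.279 -> [-0.7 -0.6  1. ] [ 0.001 -0.001 -0.   ] rows>= 1
```

Request:
{"api": "move_arm", "payload": {"increments": [[[0.3, -0.5, -0.4, 1, 0, 0, 0], [0.36, -0.5, -0.4, 1, 0, 0, 0], [0.39, -0.5, -0.4, 1, 0, 0, 0], [0.5, -0.5, -0.4, 1, 0, 0, 0], [1, -0.5, -0.4, 1, 0, 0, 0], [1, -0.5, -0.4, 1, 0, 0, 0], [1, -0.5, -0.4, 1, 0, 0, 0], [1, -0.5, -0.4, 1, 0, 0, 0]]]}}

```text
clock: 32.55
ee_pos: [618.7, -252.4, 29.3]
tool_rot: [3.141, -0.0, 0.279]
force: [0.7, -1.1, -0.5]
gripper_width: 0.6
grip_force: 30.0
```

Run:
```python
from h import *
go(610.9,256.3,90,0.071)
```

```text
t 32.5 at [ 618.7 -252.4   29.3] yaw 0.279 -> [ 132.5 -491.1  -60.9] [ 0.    -0.     0.208] rows>= 11
```

Request:
{"api": "move_arm", "payload": {"increments": [[[1, 0, 0, -8, 0, 0, 0], [1, 0, 0, -20, 0, 0, 0], [1, 0, 0, -38, 0, 0, 0], [1, 0, 0, -58, 0, 0, 0], [1, 0, 0, -72, 0, 0, 0], [1, 4, -15, -80, 0, 0, 0.01], [1, 12, -45, -80, 0, 0, 0.03], [1, 23, -85, -80, 0, 0, 0.05], [1, 35, -130, -80, 0, 0, 0.07], [1, 47, -175, -80, 0, 0, 0.09], [1, 59, -215, -80, 0, 0, 0.1], [1, 70, -255, -80, 0, 0, 0.1]]]}}

```text
clock: 33.75
ee_pos: [615.5, 14.3, 109.9]
tool_rot: [-3.142, -0.0, 0.179]
force: [0.1, -0.9, -4.1]
gripper_width: 0.604
grip_force: 30.0
```

Run:
```python
from h import *
go(610.9,256.3,100,0.071)
```

```text
t 33.8 at [615.5  14.3 109.9] yaw 0.179 -> [  38.5 -239.     9.9] [-0.    -0.     0.108] rows>= 5
```

Request:
{"api": "move_arm", "payload": {"increments": [[[1, 6, -40, 0, 0, 0, 0.02], [1, 13, -80, 0, 0, 0, 0.05], [1, 20, -125, 0, 0, 0, 0.08], [1, 27, -170, 0, 0, 0, 0.1], [1, 34, -210, 5, 0, 0, 0.107], [1, 37, -232, 10, 0, 0, 0.107], [1, 38.5, -239, 10, 0, 0, 0.107], [1, 38.5, -239, 10, 0, 0, 0.107], [1, 38.5, -239, 10, 0, 0, 0.107], [1, 38.5, -239, 10, 0, 0, 0.107], [1, 38.5, -239, 10, 0, 0, 0.107]]]}}

```text
clock: 34.85
ee_pos: [611.6, 252.9, 99.6]
tool_rot: [3.141, -0.0, 0.07]
force: [0.4, -0.5, -3.7]
gripper_width: 0.596
grip_force: 30.0
```

Run:
```python
from h import *
snap("w12")
go(610.9,256.3,32,0.071)
```

```text
t 34.9 at [611.6 253.1  99.6] yaw 0.07 -> [-0.5 -3.3 67.6] [ 0.    -0.    -0.001] rows>= 2
```

View pics/w12.png

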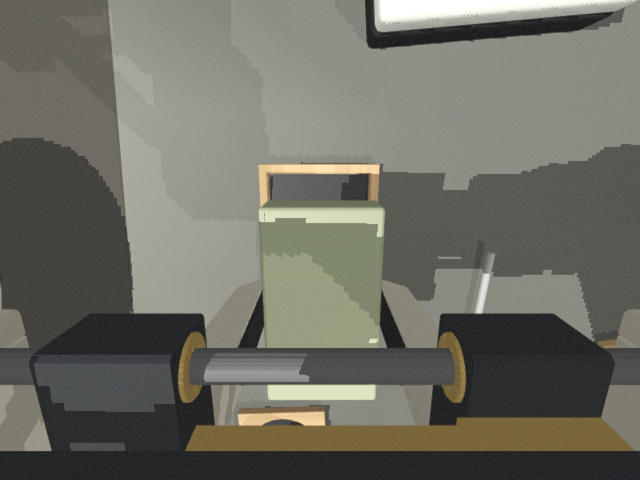

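The oblong at (322,300) is parallel to its tray, whose visible recess is at (320,188). Lower it.

Request:
{"api": "move_arm", "payload": {"increments": [[[1, -0.5, -1.5, 15, 0, 0, 0], [1, -0.5, -1.5, 34, 0, 0, 0], [1, -0.5, -1.5, 51, 0, 0, 0], [1, -0.5, -1.5, 62, 0, 0, 0], [1, -0.5, -1.5, 67, 0, 0, 0], [1, -0.5, -1.5, 68, 0, 0, 0], [1, -0.5, -1.5, 68, 0, 0, 0], [1, -0.5, -1.5, 68, 0, 0, 0], [1, -0.5, -1.5, 68, 0, 0, 0], [1, -0.5, -1.5, 68, 0, 0, 0]]]}}

```text
clock: 35.9
ee_pos: [610.9, 255.9, 31.9]
tool_rot: [-3.141, -0.001, 0.072]
force: [-1.0, -0.3, -4.0]
gripper_width: 0.599
grip_force: 30.0
```

Run:
```python
from h import *
go(610.9,256.3,21.3,0.071)
```

```text
t 35.9 at [610.9 255.9  31.9] yaw 0.072 -> [ 0.  -0.4 10.6] [-0.    -0.001  0.001] rows>= 1
```

Request:
{"api": "move_arm", "payload": {"increments": [[[1, 0, 0, 2, 0, 0, 0], [1, 0, 0, 4, 0, 0, 0], [1, 0, 0, 6, 0, 0, 0], [1, 0, 0, 8, 0, 0, 0], [1, 0, 0, 9, 0, 0, 0], [1, 0, 0, 9.5, 0, 0, 0], [1, 0, 0, 10, 0, 0, 0], [1, 0, 0, 10.3, 0, 0, 0], [1, 0, 0, 10.5, 0, 0, 0], [1, 0, 0, 10.5, 0, 0, 0]]]}}

```text
clock: 36.9
ee_pos: [610.5, 255.8, 21.3]
tool_rot: [3.142, -0.0, 0.072]
force: [-2.5, -1.2, 1.6]
gripper_width: 0.598
grip_force: 30.0
```

Request:
{"api": "move_arm", "payload": {"increments": [[[0.2, 0, 0, 0, 0, 0, 0], [0.2, 0, 0, 0, 0, 0, 0], [0.2, 0, 0, 0, 0, 0, 0], [0.2, 0, 0, 0, 0, 0, 0], [0.2, 0, 0, -5, 0, 0, 0], [0.2, 0, 0, -20, 0, 0, 0], [0.2, 0, 0, -50, 0, 0, 0], [0.1, 0, 0, -100, 0, 0, 0], [0.1, -50, 0, -150, 0, 0, 0], [0.1, -100, 0, -200, 0, 0, 0], [0.1, -130, 0, -240, 0, 0, 0], [0.1, -130, 0, -240, 0, 0, 0]]]}}

```text
clock: 38.1
ee_pos: [479.4, 246.5, 264.4]
tool_rot: [-3.141, -0.003, 0.072]
force: [-0.5, 0.9, 0.5]
gripper_width: 0.901
grip_force: 0.0
```

Run:
```python
from h import *
c,i=snap("w13"); n=pix(c,[[610.9,256.3,28]]); print(n)
h=cv2.cvtColor(i,cv2.COLOR_BGR2HSV); p=n[0].astype(int); print(h[p[1],p[0]])
m=(h[...,0]>28)&(h[...,0]<50)&(h[...,1]>20)&(h[...,2]>110)
print(rect(c,blob(cv2.morphologyEx(m.astype(np.uint8),cv2.MORPH_OPEN,np.ones((5,5)))>0,n[0]),28))
S=manip.get_calibration("scene"); s=manip.camera("scene")
tiles=[]
for q in((484,266),(431,218),(352,286),(204,315)): tiles.append(cv2.resize(s[q[1]-35:q[1]+35,q[0]-45:q[0]+45],(360,280),interpolation=cv2.INTER_CUBIC))
cv2.imwrite("pics/c5.png",np.vstack([np.hstack(tiles[:2]),np.hstack(tiles[2:])]))
```

```text
[[322.8138424  91.8666992]]
[ 37  38 236]
[609.3 257.6  99.9  56.4   4.1]
```

View pics/c5.png

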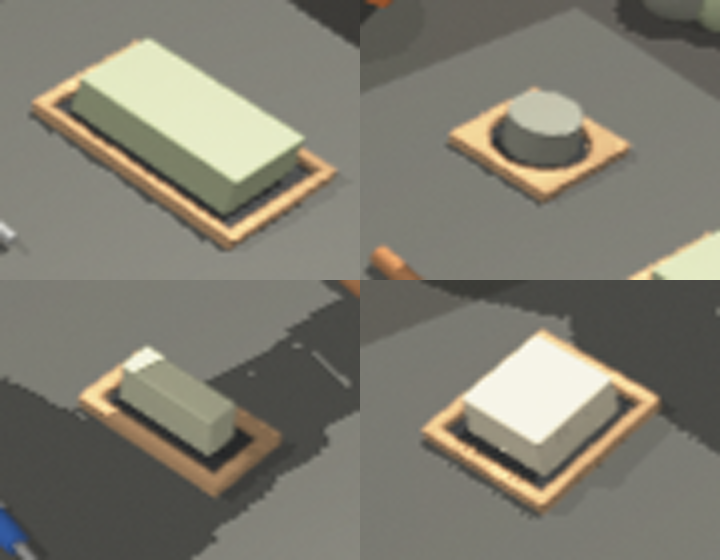

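All four blanks lie flat, centred and square in their trays: oblong top left, disc top right, bar bottom left, square bottom right. The arm is clear of everything, so I'll hand the job in.

```bash
python3 -c "
from bench import manip
print(manip.close_job())"
```

```text
the job is handed in; nothing more can be done
None
```

I handed the job in at about 38 s: all four stones lie flat and lined up in their trays, by the last pictures, with no contact with the mat seen; no verdict came back.

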